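Turn the row of paint pots round into the well rack

ROBOT

A 6-joint arm with a two-finger parallel gripper is mounted at the origin on the work surface. World frame = base frame: x ahead of the robot, y to its left, z up, the work surface at z = 0. Lengths are in mm, angles in rad, forces in N, time in s.
With the tool pointing down it reaches from about 300 to 775 mm from the base axis. Payload 14.6 kg.
Tool frame: the origin (TCP) lies midway between the tips of the shut fingers; the grasp point (between the pads) lies 19 mm behind it (manip.grip_point_offset is the distance from the TCP to the grasp point, in mm); x points along the fingers, z is the direction in which the jaws open and shut, and the axes are right-handed (so a half turn about x gives the same grasp; the last joint's range is limited). The gripper opens to 94 mm and grips with 3 to 60 N. Pads are 16 mm wide; open, the fingers measure 119 mm over their backs; the gripper's body (75 mm by 177 mm) begins 78 mm behind the grasp point.
Start: joints at [-1.184, 0.3, 1.521, -0, 1.321, -0.067], TCP at [241.103, -494.326, 205.446] pointing down, gripper open.
Joint ranges: [-3.03, 3.03], [-0.79, 2.21], [0.23, 2.52], [-1.04, 4.18], [0, 3.07], [-2.55, 2.55]. Speed limits (rad/s): [2.22, 2.22, 2.57, 3.14, 3.14, 3.14].

INTERFACE

Orientations are given as [roll, pitch, yaw] about the fixed x, y, z axes, in that order (R = Rz(yaw) Ry(pitch) Rx(roll)).
In Python, from cell import manip, camera, calibration, order gives the robot as it stands.
- The arm moves only by the tool jog_arm, never from a script. Its arguments are lists of equal length, an entry for each row: "turn": the turn, a rotation vector about the tool's x, y, z in degrees, a list of three; "dp": the shift along the tool's x, y, z in cm, a list of three; "gripper": the closure, from 0 (fully open) to 1 (shut). In form: {"turn": [[ax, ay, az], ...], "dp": [[tx, ty, tz], ...], "gripper": [gripper, ...]}. A call has 1 to 8 rows; each row shifts and turns the pose as measured when the row begins, along the tool's axes as they then stand; what a row does not reach is not made up. A row lasts 1/8 s, in which the tool goes at most 62.5 mm and 10.7 degrees, less where a joint would pass 70% of its speed; a pose out of reach is approached as far as the arm can. A call is refused whole if a number of a shift passes 6.25 or a number of a turn 10.7, either way. A call with a gripper value outside its range is refused whole. The fingers move at their own pace and stop on an object; "grip_force" is the grip in N (left out, the last holds). Time passes only in rows, so rows that do not move let the fingers close. It gives the time, the measured TCP pose, the force and the opening at its end, in the units of the state.
- manip.read_state(): the state, without advancing time (a new reading comes with each control period).
- camera(name): name is "side" or "top" or "wrist"; returns (picture, depth): 480x640x3 uint8, red, green, blue; 480x640 float32, mm along the optical axis (not along the pixel's ray), 0 where there is no reading.
- calibration(name): a dict with "K" (3x3 intrinsics, pixels), "world_from_camera" (4x4, takes a point from camera to world coordinates). Camera axes: x right, y down, z forward; pixel columns grow to the right and rows downward; lengths in mm; the calibration is good to about 2 mm. A picture is of the moment at which its call begins: read the wrist's pose just before it. calibration takes no time and is no camera call; for the wrist camera it gives the pose at the moment of the call.
- order.sign_off(): hands the job in, once; it reports no verdict.
The state is a dict: "clock": time; "joints": joint angles; "qd": joint speeds; "effort": joint torques, N m; "eef_pos": TCP position; "eef_rot": TCP orientation; "wrist_force": force on the tool from outside, world axes, zero at the start; "moment": the same for the moment, N m; "finger_gap": finger opening in mm.
Only numpy, scipy, OpenCV 4.12 (cv2) and the standard library are available. Lean on these libraries where they do the work, as an engineer would, in place of code of your own. Each camera call takes 0.05 s, during which the arm holds its last target.

TASK

Move the four paint pots from the row of cork coasters into the wooden rack, one in the middle of each well, in reverse order: seen from the robot, the pot that stood furthest left in the row goes into the well furthest right, the next one into the next well, and so on. Set them down gently, keep every pot upright all the way, and do not shift or tip the clear jar with the brushes.

Things in the scene. Friction and masses are not known exactly. Their poses are not given: they have to be found in the camera images.
- jar: Squat round paint jar, white with a broad black lid; diameter 56 mm, height 62 mm, about 0.24 kg. Origin: centre of its underside. z points up. Rigid, closed, stands upright; its base is 16 mm above the table at the start.
- bottle: Slim round bottle, white with a narrow black cap: (sizes in mm) body diameter 38 up to height 66, shoulder, then a cap of diameter 24 from 78 to 100 (total height 100); about 0.16 kg. Origin: centre of its underside. z points up. Rigid, closed, stands upright; its base is 16 mm above the table at the start.
- square_tin: Square bare-metal tin with a round black cap (sizes in mm): 46 x 46, sides straight up to 64, cap diameter 34 from 64 to 76; about 0.26 kg. Origin: centre of its underside, x and y square to its sides. z points up. Rigid, closed, stands upright; its base is 16 mm above the table at the start.
- oblong_tin: Oblong bare-metal tin with a small round black cap (sizes in mm): 34 along its x, 60 along its y, sides straight up to 78, cap diameter 24 from 78 to 90; about 0.22 kg. Origin: centre of its underside. z points up. Rigid, closed, stands upright; its base is 16 mm above the table at the start.
- round_coaster: Large round coaster, diameter 74 mm, cork, 8 mm thick, fixed on the grey drip board (8 mm thick), so its top is 16 mm above the table; the squat jar stands on it at the start (within 5 mm of its centre). Origin: centre of its underside, 8 mm above the table. Its +y runs along the row, to the left as seen from the robot. It stays where it is, so it always shows where in the row the squat jar stood at the start.
- disc_coaster: Small round coaster, diameter 58 mm, cork, 8 mm thick, fixed on the grey drip board (8 mm thick), so its top is 16 mm above the table; the slim bottle stands on it at the start (within 5 mm of its centre). Origin: centre of its underside, 8 mm above the table. Its +y runs along the row, to the left as seen from the robot. It stays where it is, so it always shows where in the row the slim bottle stood at the start.
- square_coaster: Square coaster, 70 x 70 mm, cork, 8 mm thick, fixed on the grey drip board (8 mm thick), so its top is 16 mm above the table; the square tin stands on it at the start (within 5 mm of its centre). Origin: centre of its underside, 8 mm above the table. Its +y runs along the row, to the left as seen from the robot. It stays where it is, so it always shows where in the row the square tin stood at the start.
- oblong_coaster: Oblong coaster, 50 x 76 mm, cork, 8 mm thick, fixed on the grey drip board (8 mm thick), so its top is 16 mm above the table; the oblong tin stands on it at the start (within 5 mm of its centre). Origin: centre of its underside, 8 mm above the table. Its +y runs along the row, to the left as seen from the robot. It stays where it is, so it always shows where in the row the oblong tin stood at the start.
- rack: Fixed wooden rack (sizes in mm), 92 (x) by 346 (y), four square wells 72 x 72 in a row along y, centred at x = 0, y = -126, -42, 42, 126. Well floors 8, rims (10 thick) and dividers (12 thick) 22 above the table. Origin: centre of its underside, on the table; +y to the left seen from the robot (within 0.1 rad). The coaster row (pitch 84) lies beyond or before it, within 0.2 rad of parallel.
- brush_jar: Clear open jar, diameter 64 mm, height 85 mm, with three brushes standing in it (fixed to it), 165 mm high in all; loose, about 0.45 kg. Not to be moved. Origin: centre of its underside, on the table.
There are look-alikes about, which are no part of the job. What is shaped like the jar but orange or red is not meant.

How it is judged (in metres and radians):
At the end, for the whole second after the job is handed in: Each pot upright (0.1 rad), at rest on its well's floor (4 mm), within 15 mm of the well's centre along both rack axes, in reverse of the starting order (leftmost on the coasters = rightmost well). Brush jar upright (0.15 rad), within 30 mm of its start (((y of each of disc_coaster, square_coaster, oblong_coaster in the frame of round_coaster below 0 m and y of jar in the frame of rack between -0.141 and -0.111 m) or (y of each of disc_coaster, square_coaster in the frame of round_coaster below 0 m and y of oblong_coaster in the frame of round_coaster above 0 m and y of jar in the frame of rack between -0.057 and -0.027 m) or (y of each of disc_coaster, oblong_coaster in the frame of round_coaster below 0 m and y of square_coaster in the frame of round_coaster above 0 m and y of jar in the frame of rack between -0.057 and -0.027 m) or (y of disc_coaster in the frame of round_coaster below 0 m and y of each of square_coaster, oblong_coaster in the frame of round_coaster above 0 m and y of jar in the frame of rack between 0.027 and 0.057 m) or (y of disc_coaster in the frame of round_coaster above 0 m and y of each of square_coaster, oblong_coaster in the frame of round_coaster below 0 m and y of jar in the frame of rack between -0.057 and -0.027 m) or (y of each of disc_coaster, oblong_coaster in the frame of round_coaster above 0 m and y of square_coaster in the frame of round_coaster below 0 m and y of jar in the frame of rack between 0.027 and 0.057 m) or (y of each of disc_coaster, square_coaster in the frame of round_coaster above 0 m and y of oblong_coaster in the frame of round_coaster below 0 m and y of jar in the frame of rack between 0.027 and 0.057 m) or (y of each of disc_coaster, square_coaster, oblong_coaster in the frame of round_coaster above 0 m and y of jar in the frame of rack between 0.111 and 0.141 m)) and x of jar in the frame of rack between -0.015 and 0.015 m and z of jar in the frame of rack between 0.004 and 0.012 m and angle between each of jar, bottle, square_tin, oblong_tin's own z axis and vertical below 0.1 rad and linear speed of each of jar, bottle, square_tin, oblong_tin below 0.02 m/s and angular speed of each of jar, bottle, square_tin, oblong_tin below 0.2 rad/s and ((y of each of round_coaster, square_coaster, oblong_coaster in the frame of disc_coaster below 0 m and y of bottle in the frame of rack between -0.141 and -0.111 m) or (y of each of round_coaster, square_coaster in the frame of disc_coaster below 0 m and y of oblong_coaster in the frame of disc_coaster above 0 m and y of bottle in the frame of rack between -0.057 and -0.027 m) or (y of each of round_coaster, oblong_coaster in the frame of disc_coaster below 0 m and y of square_coaster in the frame of disc_coaster above 0 m and y of bottle in the frame of rack between -0.057 and -0.027 m) or (y of round_coaster in the frame of disc_coaster below 0 m and y of each of square_coaster, oblong_coaster in the frame of disc_coaster above 0 m and y of bottle in the frame of rack between 0.027 and 0.057 m) or (y of round_coaster in the frame of disc_coaster above 0 m and y of each of square_coaster, oblong_coaster in the frame of disc_coaster below 0 m and y of bottle in the frame of rack between -0.057 and -0.027 m) or (y of each of round_coaster, oblong_coaster in the frame of disc_coaster above 0 m and y of square_coaster in the frame of disc_coaster below 0 m and y of bottle in the frame of rack between 0.027 and 0.057 m) or (y of each of round_coaster, square_coaster in the frame of disc_coaster above 0 m and y of oblong_coaster in the frame of disc_coaster below 0 m and y of bottle in the frame of rack between 0.027 and 0.057 m) or (y of each of round_coaster, square_coaster, oblong_coaster in the frame of disc_coaster above 0 m and y of bottle in the frame of rack between 0.111 and 0.141 m)) and x of bottle in the frame of rack between -0.015 and 0.015 m and z of bottle in the frame of rack between 0.004 and 0.012 m and ((y of each of round_coaster, disc_coaster, oblong_coaster in the frame of square_coaster below 0 m and y of square_tin in the frame of rack between -0.141 and -0.111 m) or (y of each of round_coaster, disc_coaster in the frame of square_coaster below 0 m and y of oblong_coaster in the frame of square_coaster above 0 m and y of square_tin in the frame of rack between -0.057 and -0.027 m) or (y of each of round_coaster, oblong_coaster in the frame of square_coaster below 0 m and y of disc_coaster in the frame of square_coaster above 0 m and y of square_tin in the frame of rack between -0.057 and -0.027 m) or (y of round_coaster in the frame of square_coaster below 0 m and y of each of disc_coaster, oblong_coaster in the frame of square_coaster above 0 m and y of square_tin in the frame of rack between 0.027 and 0.057 m) or (y of round_coaster in the frame of square_coaster above 0 m and y of each of disc_coaster, oblong_coaster in the frame of square_coaster below 0 m and y of square_tin in the frame of rack between -0.057 and -0.027 m) or (y of each of round_coaster, oblong_coaster in the frame of square_coaster above 0 m and y of disc_coaster in the frame of square_coaster below 0 m and y of square_tin in the frame of rack between 0.027 and 0.057 m) or (y of each of round_coaster, disc_coaster in the frame of square_coaster above 0 m and y of oblong_coaster in the frame of square_coaster below 0 m and y of square_tin in the frame of rack between 0.027 and 0.057 m) or (y of each of round_coaster, disc_coaster, oblong_coaster in the frame of square_coaster above 0 m and y of square_tin in the frame of rack between 0.111 and 0.141 m)) and x of square_tin in the frame of rack between -0.015 and 0.015 m and z of square_tin in the frame of rack between 0.004 and 0.012 m and ((y of each of round_coaster, disc_coaster, square_coaster in the frame of oblong_coaster below 0 m and y of oblong_tin in the frame of rack between -0.141 and -0.111 m) or (y of each of round_coaster, disc_coaster in the frame of oblong_coaster below 0 m and y of square_coaster in the frame of oblong_coaster above 0 m and y of oblong_tin in the frame of rack between -0.057 and -0.027 m) or (y of each of round_coaster, square_coaster in the frame of oblong_coaster below 0 m and y of disc_coaster in the frame of oblong_coaster above 0 m and y of oblong_tin in the frame of rack between -0.057 and -0.027 m) or (y of round_coaster in the frame of oblong_coaster below 0 m and y of each of disc_coaster, square_coaster in the frame of oblong_coaster above 0 m and y of oblong_tin in the frame of rack between 0.027 and 0.057 m) or (y of round_coaster in the frame of oblong_coaster above 0 m and y of each of disc_coaster, square_coaster in the frame of oblong_coaster below 0 m and y of oblong_tin in the frame of rack between -0.057 and -0.027 m) or (y of each of round_coaster, square_coaster in the frame of oblong_coaster above 0 m and y of disc_coaster in the frame of oblong_coaster below 0 m and y of oblong_tin in the frame of rack between 0.027 and 0.057 m) or (y of each of round_coaster, disc_coaster in the frame of oblong_coaster above 0 m and y of square_coaster in the frame of oblong_coaster below 0 m and y of oblong_tin in the frame of rack between 0.027 and 0.057 m) or (y of each of round_coaster, disc_coaster, square_coaster in the frame of oblong_coaster above 0 m and y of oblong_tin in the frame of rack between 0.111 and 0.141 m)) and x of oblong_tin in the frame of rack between -0.015 and 0.015 m and z of oblong_tin in the frame of rack between 0.004 and 0.012 m and angle between brush_jar's own z axis and vertical below 0.15 rad and distance of brush_jar from where it was at the start of the episode below 0.03 m); the robot touches nothing.
It fails at once if a pot is tipped by more than 0.6 rad (angle between any of jar, bottle, square_tin, oblong_tin's own z axis and vertical above 0.6 rad).
It fails at once if a pot is slammed onto the rack (more than 80 N) (contact force between any of jar, bottle, square_tin, oblong_tin and rack above 80 N).
It fails at once if the brush jar is shifted by more than 30 mm or tipped (distance of brush_jar from where it was at the start of the episode above 0.03 m or angle between brush_jar's own z axis and vertical above 0.4 rad).
It also fails if it takes over 99 s, if anything falls off the work surface, if the arm or the gripper's body presses on something with over 40 N, if the wrist force passes 120 N, or if a joint passes its speed limit or range.

## Working session

There is one attempt and no reset: what is moved stays moved. The work goes in short steps, Python scripts to look and compute and a tool call to move; the robot and the scene stay as the last step left them, time stands still between calls to the robot, and variables do not carry over. Pictures are saved under pics/ and viewed, and the job is handed in when it is done.

Besides the shell and the picture viewer there is one more tool, called after "Call:" by a JSON object that holds its "api" and its "payload", one argument or row to a line. jog_arm: Moves the arm, as the interface text tells. Its arguments: {"type":"object","properties":{"turn":{"type":"array","items":{"type":"array","items":{"type":"number"}}},"dp":{"type":"array","items":{"type":"array","items":{"type":"number"}}},"gripper":{"type":"array","items":{"type":"number"}},"grip_force":{"type":"number"}},"required":["turn","dp","gripper"]}

```bash
ls; mkdir -p pics
python3 - <<'E'
from cell import manip,camera,calibration
import cv2,numpy as np
print(manip.read_state())
for n in("top","side"):
    p,d=camera(n); cv2.imwrite(f"pics/{n}0.png",p[:,:,::-1]); np.savez(f"{n}0.npz",p=p,d=d)
    c=calibration(n); print(n,c["K"],np.round(c["world_from_camera"],3),(d>0).mean())
E
```

```text
pics
{'clock': 0.0, 'joints': array([-1.18361076e+00,  3.00444697e-01,  1.52159487e+00,  1.89015810e-05,
        1.32070904e+00, -6.65813181e-02]), 'qd': array([ 0.00059815,  0.00043135,  0.00029957,  0.00072893, -0.00032591,
        0.00061269]), 'effort': array([-3.34359411e-04, -5.31805050e+01, -3.52737665e+01,  7.08302949e-02,
        2.43679667e-02, -9.89232581e-05]), 'eef_pos': array([ 241.00351955, -494.08466573,  204.89498397]), 'eef_rot': array([3.05917458, 1.56964022, 1.94214045]), 'wrist_force': array([-0.3695096 ,  1.34351076,  0.46762375]), 'moment': array([ 0.01026341, -0.00043986, -0.02321172]), 'finger_gap': 93.71388593198948}
top [[523.02530396   0.         316.78948046]
 [  0.         523.02530396 234.8817498 ]
 [  0.           0.           1.        ]] [[ 1.59000e-01 -9.66000e-01  2.03000e-01  4.34003e+02]
 [-9.87000e-01 -1.55000e-01  3.60000e-02  4.35900e+01]
 [-4.00000e-03 -2.06000e-01 -9.79000e-01  8.45742e+02]
 [ 0.00000e+00  0.00000e+00  0.00000e+00  1.00000e+00]] 0.9961197916666666
side [[526.23400986   0.         316.39128692]
 [  0.         526.23400986 232.93362876]
 [  0.           0.           1.        ]] [[-9.23000e-01 -2.85000e-01  2.60000e-01  3.64433e+02]
 [-3.85000e-01  6.55000e-01 -6.50000e-01  6.55365e+02]
 [ 1.50000e-02 -7.00000e-01 -7.14000e-01  7.03839e+02]
 [ 0.00000e+00  0.00000e+00  0.00000e+00  1.00000e+00]] 0.9961686197916667
```

View pics/top0.png

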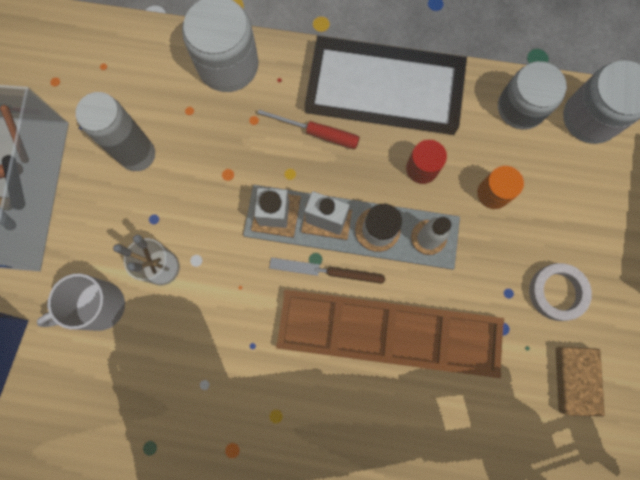

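View pics/side0.png

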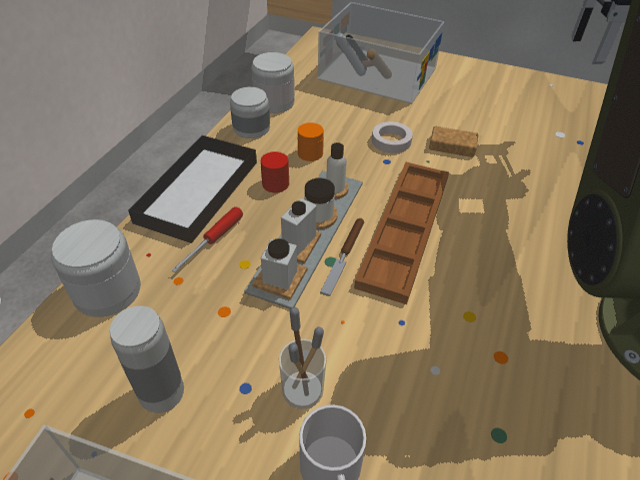

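The top view shows the coaster row from left to right: square tin (270,205), oblong tin (327,212), jar with the black lid (382,222), bottle (438,232). Below it, nearer the robot, is the rack (390,332). The brush jar is at (155,260). The red (427,160) and orange (500,187) jars are look-alikes, and the large grey pots at the edges aren't part of the job. The squat white jar with a black lid on its round coaster at (382,222) is the one meant. I'll confirm that in an enlarged crop and measure.

```bash
cat > h.py <<'E'
import numpy as np,cv2
from cell import manip,camera,calibration
def cloud(n,d,c):
    K=c["K"];T=c["world_from_camera"]
    v,u=np.mgrid[0:480,0:640]
    P=np.stack([(u-K[0,2])/K[0,0]*d,(v-K[1,2])/K[1,1]*d,d],-1)
    return P@T[:3,:3].T+T[:3,3]
def ray(c,uv,z):
    K=c["K"];T=c["world_from_camera"]
    uv=np.atleast_2d(uv).astype(float)
    r=np.c_[(uv[:,0]-K[0,2])/K[0,0],(uv[:,1]-K[1,2])/K[1,1],np.ones(len(uv))]@T[:3,:3].T
    o=T[:3,3]; return o+r*((z-o[2])/r[:,2])[:,None]
E
python3 - <<'E'
from h import *
for n,b in(("top",(235,170,280,210)),("side",(240,120,220,190))):
    f=np.load(n+"0.npz");p=f["p"]
    x,y,w,h=b
    cv2.imwrite(f"pics/{n}0c.png",cv2.resize(p[y:y+h,x:x+w,::-1],None,fx=2.8,fy=2.8,interpolation=cv2.INTER_CUBIC))
f=np.load("top0.npz");c=calibration("top");W=cloud("top",f["d"],c)
for n,u,v in [("sq cap",270,203),("sq top corner",258,193),("obl cap",327,206),("obl top",340,211),("jar lid",383,220),("bot cap",441,226),("table",300,255),("board",398,208),("board2",360,252),("coaster sq",275,231),("rack rim L",281,320),("rack well",308,322),("well4",468,345),("rim top",390,305),("brushj",155,260)]:
    print(n,np.round(W[v,u],1),np.round(np.median(W[v-1:v+2,u-1:u+2].reshape(-1,3),0),1))
E
```

```text
sq cap [627.  148.   92.5] [627.1 148.   91.6]
sq top corner [643.  170.7  79.4] [642.5 170.7  79.9]
obl cap [632.1  63.  106.5] [632.3  63.  105.5]
obl top [630.7  43.1  94.9] [630.7  43.1  94.8]
jar lid [631.8 -23.1  77. ] [631.6 -23.1  78.7]
bot cap [ 626.3 -102.9  115.4] [ 625.9 -102.7  117.3]
table [571.3  96.5   1.7] [571.3  96.5   1.2]
board [673.9 -51.    7.3] [673.3 -51.    8.4]
board2 [590.9   0.6   6.8] [590.9   0.6   8.5]
coaster sq [601.8 142.4  15. ] [601.8 142.4  15.4]
rack rim L [462.2 107.5  21.7] [462.2 107.5  21.7]
rack well [466.4  65.9   8.6] [466.4  65.9   7.7]
well4 [ 471.  -187.1    8.7] [ 471.  -187.     9.6]
rim top [512.4 -57.3  19.1] [512.3 -57.1  22.5]
brushj [521.4 315.8  41.4] [521.4 315.6  41.4]
```

Run:
```python
from h import *
f=np.load("side0.npz");c=calibration("side");W=cloud("side",f["d"],c)
for n,u,v in [("sq cap",279,247),("obl cap",298,208),("jar lid",320,187),("bot cap",337,148),("well",388,275),("well far",422,180),("table",350,320)]:
    print(n,np.round(W[v,u],1))
```

```text
sq cap [629.3 151.1  92.2]
obl cap [632.7  69.5 105.6]
jar lid [630.3 -22.4  80.3]
bot cap [627.9 -97.6 117.1]
well [465.4  67.3   8.9]
well far [ 476.4 -203.6    9.8]
table [494.8 175.7   1.4]
```

View pics/top0c.png

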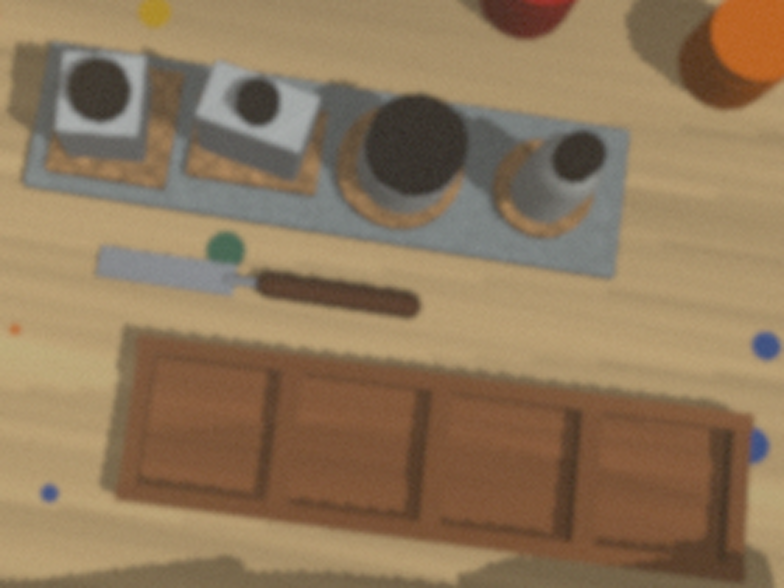

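View pics/side0c.png

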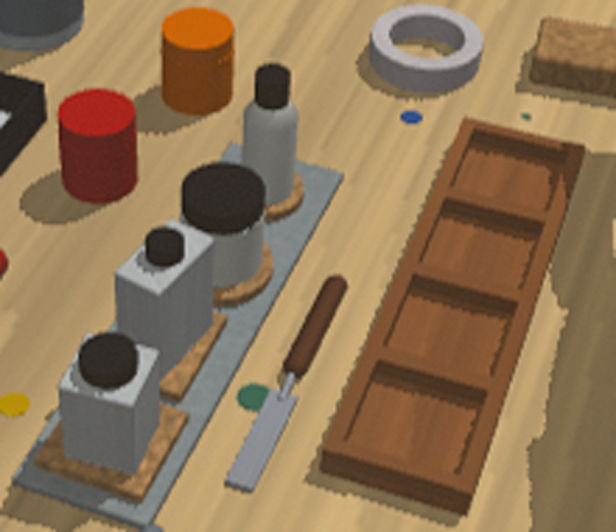

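The crops confirm the identities. Top crop: square tin (98,90), oblong tin (258,100), white squat jar with black lid on the round coaster (415,145), bottle (578,155). The row is beyond the rack. The red jar (525,0) and orange jar (750,40) stand off the board on the table and have no black lid, so they're rejected. Now the precise poses.

```bash
cat > meas.py <<'E'
from h import *
def run(tp,td,sp,sd):
  for n,p,d in(("top",tp,td),("side",sp,sd)):
    c=calibration(n);W=cloud(n,d,c)
    hsv=cv2.cvtColor(p,cv2.COLOR_RGB2HSV)
    ok=(d>0)
    # caps: dark, by height band, within row area
    reg=(W[...,0]>520)&(W[...,0]<720)&(W[...,1]>-180)&(W[...,1]<220)&ok
    dark=(hsv[...,2]<75)&reg&(W[...,2]>55)
    k,lab,st,ce=cv2.connectedComponentsWithStats(dark.astype(np.uint8))
    for i in range(1,k):
        if st[i,4]<40: continue
        m=lab==i; zt=np.percentile(W[m][:,2],85)
        # top disc pixels only
        mm=m&(W[...,2]>zt-4)
        uv=np.argwhere(mm)[:,::-1]
        g=ray(c,uv,zt); (cx,cy),r=cv2.minEnclosingCircle(g[:,:2].astype(np.float32))
        print(n,"cap px",np.round(ce[i]),"ztop",round(zt,1),"centre",np.round([cx,cy],1),"mean",np.round(g[:,:2].mean(0),1),"r",round(r,1))
    # tin tops
    for nm,z0,ylo,yhi in(("sq",80,110,190),("obl",94,25,110)):
        m=reg&(abs(W[...,2]-z0)<4)&(W[...,1]>ylo)&(W[...,1]<yhi)&(hsv[...,2]>90)
        if m.sum()<30: continue
        uv=np.argwhere(m)[:,::-1]; z=np.median(W[m][:,2])
        g=ray(c,uv,z)[:,:2].astype(np.float32)
        print(n,nm,"top",[np.round(q,1) for q in cv2.minAreaRect(g)],"z",round(z,1),m.sum())
    brown=(hsv[...,0]<15)&(hsv[...,1]>100)&(W[...,0]>380)&(W[...,0]<560)&(W[...,1]>-250)&(W[...,1]<150)&ok
    rim=brown&(W[...,2]>17)&(W[...,2]<27)
    g=ray(c,np.argwhere(rim)[:,::-1],22)[:,:2].astype(np.float32)
    print(n,"rack",[np.round(q,2) for q in cv2.minAreaRect(g)],rim.sum(),"zmed",np.round(np.median(W[rim][:,2]),1))
    out=p.copy(); out[rim]=(0,255,0); out[dark]=(255,0,255)
    cv2.imwrite(f"pics/m_{n}.png",out[120:400,220:560,::-1])
E
python3 - <<'E'
from meas import *
a=np.load("top0.npz");b=np.load("side0.npz");run(a["p"],a["d"],b["p"],b["d"])
E
```

```text
top cap px [270. 202.] ztop 93.6 centre [629.1 148.8] mean [629.1 148.9] r 15.6
top cap px [326. 206.] ztop 107.6 centre [632.3  64. ] mean [632.2  64.1] r 10.6
top cap px [383. 222.] ztop 79.7 centre [629.7 -23.9] mean [629.6 -23.8] r 27.5
top cap px [441. 225.] ztop 117.4 centre [ 629.1 -103.6] mean [ 628.4 -104. ] r 11.5
top sq top [array([630.4, 149.4]), array([46.5, 46. ]), np.float64(4.4)] z 80.1 485
top obl top [array([633.3,  64.1]), array([59.9, 34.5]), np.float64(78.7)] z 94.3 672
top rack [array([490.73, -61.91]), array([132.72, 344.11]), np.float64(1.45)] 4515 zmed 22.4
side cap px [337. 151.] ztop 117.0 centre [ 629.9 -101.8] mean [ 629.7 -101.6] r 12.0
side cap px [319. 191.] ztop 79.3 centre [630.7 -21.3] mean [631.1 -21.2] r 28.1
side cap px [298. 208.] ztop 106.7 centre [633.6  65.7] mean [633.8  65.9] r 12.4
side cap px [278. 249.] ztop 93.3 centre [630.3 151.1] mean [630.3 151.7] r 17.5
side sq top [array([630.8, 151. ]), array([47., 49.]), np.float64(6.1)] z 79.9 303
side obl top [array([633.5,  65.2]), array([62.5, 36.2]), np.float64(78.8)] z 94.2 358
side rack [array([492.04, -59.59]), array([134.26, 347.34]), np.float64(1.78)] 2701 zmed 22.3
```

Run:
```python
from h import *
for n in("top","side"):
    f=np.load(n+"0.npz");p,d=f["p"],f["d"];c=calibration(n);W=cloud(n,d,c);hsv=cv2.cvtColor(p,cv2.COLOR_RGB2HSV)
    brown=(hsv[...,0]<15)&(hsv[...,1]>100)&(W[...,0]>380)&(W[...,0]<560)&(W[...,1]>-260)&(W[...,1]<150)
    k,l,st,_=cv2.connectedComponentsWithStats(brown.astype(np.uint8)); i=1+st[1:,4].argmax(); m=l==i
    rim=m&(W[...,2]>18)&(W[...,2]<27)
    (cx,cy),s,a=cv2.minAreaRect(ray(c,np.argwhere(rim)[:,::-1],22)[:,:2].astype(np.float32)); print(n,cx,cy,s,a)
    # wells from floor pixels: rays on z=8
    fl=m&(W[...,2]<13); fl=cv2.morphologyEx(fl.astype(np.uint8),cv2.MORPH_OPEN,np.ones((5,5)))
    k,l,st,ce=cv2.connectedComponentsWithStats(fl)
    for i in range(1,k):
        if st[i,4]>150:
            g=ray(c,np.argwhere(l==i)[:,::-1],8)[:,:2].astype(np.float32); print("  well",np.round(ce[i]),[np.round(q,1) for q in cv2.minAreaRect(g)])
    fx=p.copy(); fx[rim]=(0,255,0); fx[fl>0]=(255,0,255)
    cv2.imwrite(f"pics/rk_{n}.png",fx[120:400,220:560,::-1])
    # red jar
    rd=((hsv[...,0]<8)|(hsv[...,0]>172))&(hsv[...,1]>170)&(W[...,0]>660)&(W[...,2]>40)
    print(" red",np.round(W[rd].mean(0)),W[rd][:,2].max())
```

```text
top 470.37005615234375 -62.57450866699219 (91.77802276611328, 344.1035461425781) 1.65937340259552
  well [309. 322.] [array([466.9,  63.8]), array([72.5, 72.3]), np.float64(1.6)]
  well [362. 329.] [array([469.4, -20.6]), array([72.3, 71.8]), np.float64(1.7)]
  well [416. 336.] [array([ 472. , -105.7]), array([72.5, 71. ]), np.float64(1.6)]
  well [469. 343.] [array([ 474.4, -190.7]), array([72.2, 70.1]), np.float64(1.7)]
 red [750. -83.  62.] 66.19480787756743
side 471.18060302734375 -60.48358154296875 (92.22807312011719, 346.78839111328125) 1.7440996170043945
  well [422. 182.] [array([ 476.7, -202.8]), array([71.1, 62. ]), np.float64(1.7)]
  well [412. 208.] [array([ 474.1, -116. ]), array([71.5, 61.1]), np.float64(1.9)]
  well [401. 237.] [array([471.5, -31.8]), array([72. , 64.3]), np.float64(2.3)]
  well [388. 270.] [array([469. ,  53.6]), array([71.6, 65.1]), np.float64(1.9)]
 red [750. -77.  59.] 66.08960966147242
```

Run:
```python
import cv2,numpy as np
a=cv2.imread("pics/rk_top.png");b=cv2.imread("pics/rk_side.png");cv2.imwrite("pics/rk.png",np.hstack([a,b]))
```

```text
(no output)
```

View pics/rk.png

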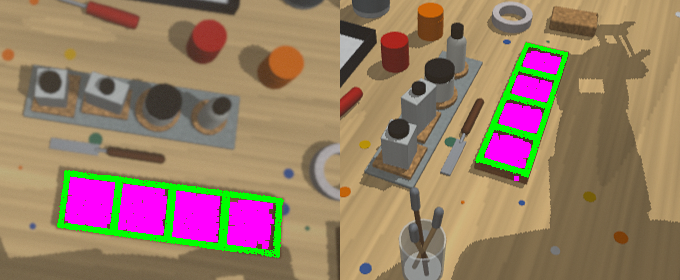

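Rim (green) and floors (magenta) are segmented cleanly in both views. The rack centre is at (470.8, -61.5) with yaw 1.7°. Next, a helper that prints the moves needed.

```bash
cat > go.py <<'E'
# usage: go.py x y z jawdeg  -> turn about tool x, dp in tool frame (total), after-turn frame
import sys,numpy as np
from cell import manip
from scipy.spatial.transform import Rotation as Ro
s=manip.read_state(); R=Ro.from_euler("xyz",s["eef_rot"]).as_matrix(); p=s["eef_pos"]
x,y,z,a=map(float,sys.argv[1:5])
best=None
for k in(0,180):
    t=np.radians(a+k); zx=np.array([np.cos(t),np.sin(t),0]); xx=np.array([0,0,-1.]); D=np.c_[xx,np.cross(zx,xx),zx]
    rv=Ro.from_matrix(R.T@D).as_rotvec(degrees=True)
    if best is None or np.linalg.norm(rv)<np.linalg.norm(best[0]): best=(rv,D)
rv,D=best; dw=np.array([x,y,z])-p
print("t",round(s["clock"],2),"pos",np.round(p,1),"gap",round(s["finger_gap"],1),"F",np.round(s["wrist_force"],1),"q",np.round(s["joints"],2))
print("jaw now",np.round(R[:,2],3)," turn total deg",np.round(rv,2)," dp cm now-frame",np.round(R.T@dw/10,2)," dp cm final-frame",np.round(D.T@dw/10,2))
E
python3 go.py 629.5 -102.6 200 0; python3 -c "
from cell import manip;print(manip.grip_point_offset)"
```

```text
t 0.1 pos [ 241.  -494.1  204.9] gap 93.6 F [0.  0.7 0.1] q [-1.18  0.3   1.52  0.    1.32 -0.07]
jaw now [ 0.438 -0.899 -0.001]  turn total deg [-6.4e+01 -5.0e-02 -4.0e-02]  dp cm now-frame [  0.52  52.08 -18.16]  dp cm final-frame [ 0.49 39.15 38.85]
18.8
```

Call:
{"api": "jog_arm", "payload": {
  "turn": [
    [-8,0,0],
    [-8,0,0],
    [-8,0,0],
    [-8,0,0],
    [-8,0,0],
    [-8,0,0],
    [-8,0,0],
    [-8,0,0]
  ],
  "dp": [
    [0,0,0],
    [0,0,0],
    [0,0,0],
    [0,0,0],
    [0,0,0],
    [0,0,0],
    [0,0,0],
    [0,0,0]
  ],
  "gripper": [0,0,0,0,0,0,0,0]
}}

```text
clock: 1.1
eef_pos: [240.5, -492.9, 202.1]
eef_rot: [1.919, 1.564, 1.955]
wrist_force: [-1.7, -0.4, -0.7]
finger_gap: 94.1
```

Call:
{"api": "jog_arm", "payload": {
  "turn": [
    [0,0,0],
    [0,0,0],
    [0,0,0],
    [0,0,0],
    [0,0,0],
    [0,0,0],
    [0,0,0],
    [0,0,0]
  ],
  "dp": [
    [0,3.9,3.9],
    [0,3.9,3.9],
    [0,3.9,3.9],
    [0,3.9,3.9],
    [0,3.9,3.9],
    [0,3.9,3.9],
    [0,3.9,3.9],
    [0,3.9,3.9]
  ],
  "gripper": [0,0,0,0,0,0,0,0]
}}

```text
clock: 2.1
eef_pos: [546.9, -161.0, 201.3]
eef_rot: [2.078, 1.561, 2.11]
wrist_force: [0.1, -0.8, 1.0]
finger_gap: 94.3
```

```bash
python3 go.py 629.5 -102.6 200 0
```

```text
t 2.1 pos [ 546.9 -161.   201.3] gap 94.3 F [ 0.1 -0.8  1. ] q [-0.35  0.35  1.46  0.01  1.34 -0.39]
jaw now [ 0.999  0.033 -0.005]  turn total deg [ 1.86 -0.29 -0.51]  dp cm now-frame [0.14 5.57 8.45]  dp cm final-frame [0.13 5.84 8.26]
```

Call:
{"api": "jog_arm", "payload": {
  "turn": [
    [0,-0.3,-0.5],
    [0,0,0],
    [0,0,0]
  ],
  "dp": [
    [0.1,2.8,4.2],
    [0,2.8,4.2],
    [0,0,0]
  ],
  "gripper": [0,0,0]
}}

```text
clock: 2.48
eef_pos: [632.4, -96.7, 198.6]
eef_rot: [2.742, 1.569, 2.779]
wrist_force: [-1.1, -0.5, 0.4]
finger_gap: 93.9
```

```bash
python3 go.py 629.5 -102.6 40 1.7
```

```text
t 2.48 pos [632.4 -96.7 198.6] gap 93.9 F [-1.1 -0.5  0.4] q [-0.21  0.51  1.25  0.    1.39 -0.25]
jaw now [ 0.999  0.037 -0.002]  turn total deg [ 0.39 -0.1  -0.04]  dp cm now-frame [15.86 -0.59 -0.29]  dp cm final-frame [15.86 -0.58 -0.31]
```

Call:
{"api": "jog_arm", "payload": {
  "turn": [
    [0,0,0],
    [0,0,0],
    [0,0,0]
  ],
  "dp": [
    [0,-0.6,-0.3],
    [0,0,0],
    [0,0,0]
  ],
  "gripper": [0,0,0]
}}

```text
clock: 2.85
eef_pos: [627.8, -105.1, 198.4]
eef_rot: [2.895, 1.568, 2.93]
wrist_force: [0.4, -0.7, -0.2]
finger_gap: 93.7
```

```bash
python3 go.py 629.5 -102.6 40 1.7
python3 - <<'E'
from h import *
c=calibration("wrist");p,d=camera("wrist");np.savez("w1.npz",p=p,d=d,K=c["K"],T=c["world_from_camera"])
cv2.imwrite("pics/w1.png",p[:,:,::-1])
print(np.round(c["world_from_camera"],2))
W=cloud("w",d,c);hsv=cv2.cvtColor(p,cv2.COLOR_RGB2HSV)
dark=(hsv[...,2]<75)&(d>0)&(W[...,2]>55)&(W[...,2]<125)
k,l,st,ce=cv2.connectedComponentsWithStats(dark.astype(np.uint8))
for i in range(1,k):
    if st[i,4]>200:
        m=l==i;zt=np.percentile(W[m][:,2],80);mm=m&(W[...,2]>zt-4);g=ray(c,np.argwhere(mm)[:,::-1],zt);print(np.round(ce[i]),st[i],zt,cv2.minEnclosingCircle(g[:,:2].astype(np.float32)))
E
```

```text
t 2.85 pos [ 627.8 -105.1  198.4] gap 93.7 F [ 0.4 -0.7 -0.2] q [-0.22  0.5   1.26 -0.    1.39 -0.26]
jaw now [ 0.999  0.034 -0.003]  turn total deg [ 0.28 -0.16 -0.04]  dp cm now-frame [15.84  0.23  0.22]  dp cm final-frame [15.84  0.25  0.18]
[[ 1.0000e+00  3.0000e-02  0.0000e+00  6.2575e+02]
 [ 3.0000e-02 -9.7000e-01 -2.4000e-01 -3.4960e+01]
 [-0.0000e+00  2.4000e-01 -9.7000e-01  3.7671e+02]
 [ 0.0000e+00  0.0000e+00  0.0000e+00  1.0000e+00]]
[332.  23.] [306   9  52  27 663] 86.48037707560795 ((628.24267578125, 34.899131774902344), 16.5086727142334)
[333. 114.] [ 293   73   80   83 5129] 77.57516644738826 ((631.53955078125, -24.658416748046875), 27.367979049682617)
[326. 241.] [ 308  220   37   42 1201] 115.50602654996379 ((629.5827026367188, -104.86940002441406), 12.089656829833984)
```

View pics/w1.png

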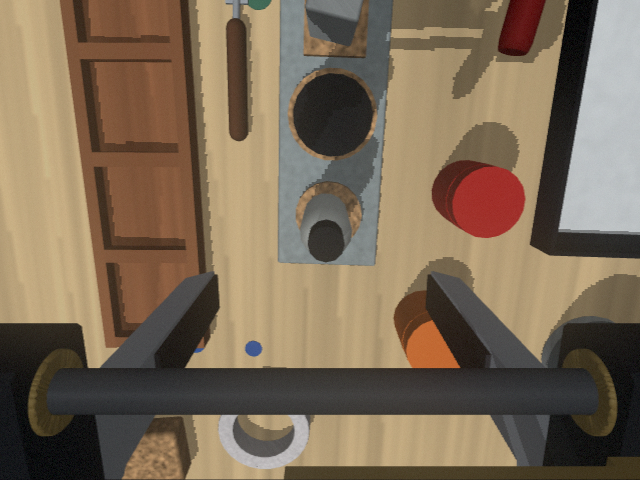

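Wrist view: the bottle cap is at (326,241), midway between the fingers. It measures (629.6, -104.9), top at 115.5, which agrees with the other views. Descending on the bottle.

Call:
{"api": "jog_arm", "payload": {
  "turn": [
    [0,0,0],
    [0,0,0],
    [0,0,0],
    [0,0,0],
    [0,0,0],
    [0,0,0]
  ],
  "dp": [
    [3,0.1,0.2],
    [4,0,0],
    [4,0,0],
    [3,0,0],
    [1.2,0,0],
    [0,0,0]
  ],
  "gripper": [0,0,0,0,0,0]
}}

```text
clock: 3.65
eef_pos: [629.7, -106.4, 45.4]
eef_rot: [-0.291, 1.569, -0.26]
wrist_force: [0.1, -0.1, 1.1]
finger_gap: 94.3
```

```bash
python3 go.py 629.5 -103.6 40 1.7
```

```text
t 3.65 pos [ 629.7 -106.4   45.4] gap 94.3 F [ 0.1 -0.1  1.1] q [-0.22  0.65  1.39 -0.    1.09 -0.26]
jaw now [1.    0.031 0.002]  turn total deg [0.09 0.12 0.04]  dp cm now-frame [ 0.54  0.29 -0.01]  dp cm final-frame [ 0.54  0.28 -0.01]
```

Call:
{"api": "jog_arm", "payload": {
  "turn": [
    [0,0,0],
    [0,0,0],
    [0,0,0],
    [0,0,0],
    [0,0,0],
    [0,0,0],
    [0,0,0]
  ],
  "dp": [
    [0.5,0.3,0],
    [0,0,0],
    [0,0,0],
    [0,0,0],
    [0,0,0],
    [0,0,0],
    [0,0,0]
  ],
  "gripper": [0,0.6,0.8,0.8,0.8,0.8,0.8],
  "grip_force": 25
}}

```text
clock: 4.53
eef_pos: [631.2, -103.7, 44.0]
eef_rot: [-0.269, 1.563, -0.237]
wrist_force: [-1.9, 0.4, 1.9]
finger_gap: 37.8
```

```bash
python3 go.py 629.5 -103.6 190 1.7
```

```text
t 4.53 pos [ 631.2 -103.7   44. ] gap 37.8 F [-1.9  0.4  1.9] q [-0.22  0.66  1.4  -0.    1.08 -0.25]
jaw now [0.999 0.031 0.007]  turn total deg [0.09 0.42 0.12]  dp cm now-frame [-14.6   -0.02  -0.06]  dp cm final-frame [-1.46e+01  1.00e-02 -1.70e-01]
```

Call:
{"api": "jog_arm", "payload": {
  "turn": [
    [0,0,0],
    [0,0,0],
    [0,0,0],
    [0,0,0],
    [0,0,0],
    [0,0,0]
  ],
  "dp": [
    [-1,0,0],
    [-2.5,0,0],
    [-3,0,0],
    [-3,0,0],
    [-2,0,0],
    [0,0,0]
  ],
  "gripper": [0.8,0.8,0.8,0.8,0.8,0.8]
}}

```text
clock: 5.28
eef_pos: [630.1, -103.4, 165.0]
eef_rot: [-0.265, 1.563, -0.233]
wrist_force: [0.8, 0.6, -1.5]
finger_gap: 37.9
```

```bash
python3 go.py 467.1 64.4 150 1.7
```

```text
t 5.28 pos [ 630.1 -103.4  165. ] gap 37.9 F [ 0.8  0.6 -1.5] q [-0.22  0.53  1.3  -0.    1.31 -0.25]
jaw now [0.999 0.031 0.008]  turn total deg [0.08 0.44 0.12]  dp cm now-frame [  1.34  17.28 -15.78]  dp cm final-frame [  1.5   17.26 -15.79]
```

Call:
{"api": "jog_arm", "payload": {
  "turn": [
    [0,0.2,0.1],
    [0,0.2,0],
    [0,0,0],
    [0,0,0],
    [0,0,0],
    [0,0,0],
    [0,0,0]
  ],
  "dp": [
    [0,2,-1.8],
    [0.2,3.5,-3.2],
    [0.3,3.5,-3.2],
    [0.3,3.5,-3.2],
    [0.3,3,-2.7],
    [0,1.7,-1.6],
    [0,0,0]
  ],
  "gripper": [0.8,0.8,0.8,0.8,0.8,0.8,0.8]
}}

```text
clock: 6.15
eef_pos: [459.8, 68.2, 147.5]
eef_rot: [3.085, 1.564, 3.115]
wrist_force: [0.0, 0.5, -1.1]
finger_gap: 37.7
```

```bash
python3 go.py 467.1 64.4 60 1.7
```

```text
t 6.15 pos [459.8  68.2 147.5] gap 37.7 F [ 0.   0.5 -1.1] q [0.07 0.17 1.82 0.   1.16 0.04]
jaw now [ 1.     0.031 -0.007]  turn total deg [ 0.05 -0.39 -0.02]  dp cm now-frame [ 8.74 -0.4   0.78]  dp cm final-frame [ 8.75 -0.4   0.72]
```

Call:
{"api": "jog_arm", "payload": {
  "turn": [
    [0,-0.2,0],
    [0,-0.2,0],
    [0,0,0],
    [0,0,0],
    [0,0,0],
    [0,0,0]
  ],
  "dp": [
    [1,-0.2,0.4],
    [2.5,-0.2,0.4],
    [2.5,0,0],
    [2,0,0],
    [0.7,0,0],
    [0,0,0]
  ],
  "gripper": [0.8,0.8,0.8,0.8,0.8,0.8]
}}

```text
clock: 6.9
eef_pos: [470.7, 60.2, 53.7]
eef_rot: [-3.035, 1.569, -3.009]
wrist_force: [-0.6, 0.4, -0.2]
finger_gap: 37.9
```

```bash
python3 go.py 467.1 64.4 37 1.7
```

```text
t 6.9 pos [470.7  60.2  53.7] gap 37.9 F [-0.6  0.4 -0.2] q [ 0.05  0.33  1.88 -0.    0.94  0.02]
jaw now [ 1.     0.026 -0.001]  turn total deg [-0.19 -0.07  0.01]  dp cm now-frame [ 1.67  0.43 -0.35]  dp cm final-frame [ 1.67  0.43 -0.35]
```

Call:
{"api": "jog_arm", "payload": {
  "turn": [
    [0,0,0],
    [0,0,0],
    [0,0,0],
    [0,0,0],
    [0,0,0],
    [0,0,0]
  ],
  "dp": [
    [0.3,0.3,-0.3],
    [0.4,0,0],
    [0.3,0,0],
    [0.3,0,0],
    [0.2,0,0],
    [0,0,0]
  ],
  "gripper": [0.8,0.8,0.8,0.8,0.8,0.8]
}}

```text
clock: 7.65
eef_pos: [468.5, 63.2, 39.2]
eef_rot: [-0.036, 1.569, -0.01]
wrist_force: [0.2, 0.1, -1.2]
finger_gap: 37.9
```

```bash
python3 go.py 467.1 64.4 36 1.7
```

```text
t 7.65 pos [468.5  63.2  39.2] gap 37.9 F [ 0.2  0.1 -1.2] q [ 0.06  0.35  1.89 -0.    0.9   0.03]
jaw now [1.    0.026 0.002]  turn total deg [-0.19  0.09  0.  ]  dp cm now-frame [ 0.32  0.12 -0.14]  dp cm final-frame [ 0.32  0.12 -0.14]
```

Call:
{"api": "jog_arm", "payload": {
  "turn": [
    [0,0,0],
    [0,0,0],
    [0,0,0],
    [0,0,0],
    [0,0,0],
    [0,0,0]
  ],
  "dp": [
    [0.1,0.1,-0.1],
    [0.1,0,0],
    [0.1,0,0],
    [0.1,0,0],
    [0.1,0,0],
    [0,0,0]
  ],
  "gripper": [0.8,0.8,0.8,0.8,0.8,0.8]
}}

```text
clock: 8.4
eef_pos: [467.8, 64.4, 36.2]
eef_rot: [-0.024, 1.568, 0.003]
wrist_force: [-0.1, 0.5, -1.7]
finger_gap: 37.7
```

```bash
python3 go.py 467.1 64.4 36 1.7
```

```text
t 8.4 pos [467.8  64.4  36.2] gap 37.7 F [-0.1  0.5 -1.7] q [ 0.06  0.35  1.89 -0.    0.89  0.03]
jaw now [1.    0.027 0.002]  turn total deg [-0.18  0.14  0.  ]  dp cm now-frame [ 0.02  0.   -0.07]  dp cm final-frame [ 0.02  0.   -0.07]
```

Call:
{"api": "jog_arm", "payload": {
  "turn": [
    [0,0,0],
    [0,0,0],
    [0,0,0],
    [0,0,0]
  ],
  "dp": [
    [0.1,0,0],
    [0.1,0,0],
    [0.1,0,0],
    [0,0,0]
  ],
  "gripper": [0.8,0.8,0.8,0.8]
}}

```text
clock: 8.9
eef_pos: [468.0, 64.5, 36.1]
eef_rot: [-0.014, 1.568, 0.013]
wrist_force: [0.2, -0.2, -1.1]
finger_gap: 37.7
```

Call:
{"api": "jog_arm", "payload": {
  "turn": [
    [0,0,0],
    [0,0,0],
    [0,0,0]
  ],
  "dp": [
    [0.2,0,0],
    [0.2,0,0],
    [0,0,0]
  ],
  "gripper": [0.8,0.8,0.8]
}}

```text
clock: 9.28
eef_pos: [468.3, 64.7, 35.6]
eef_rot: [-0.006, 1.567, 0.022]
wrist_force: [-0.5, -0.4, -1.6]
finger_gap: 37.5
```

```bash
python3 - <<'E'
from h import *
o=[]
for n in("top","side"):
    p,d=camera(n);c=calibration(n);W=cloud(n,d,c);hsv=cv2.cvtColor(p,cv2.COLOR_RGB2HSV)
    o.append(p[130:370,240:560,::-1])
cv2.imwrite("pics/a1.png",cv2.resize(np.hstack(o),None,fx=1.25,fy=1.25))
E
python3 go.py 467.1 64.4 36 1.7
```

```text
t 9.38 pos [468.4  64.7  35.3] gap 37.8 F [-2.4  0.3  6.8] q [ 0.06  0.36  1.89 -0.    0.89  0.03]
jaw now [1.    0.027 0.003]  turn total deg [-0.15  0.2  -0.  ]  dp cm now-frame [-0.07 -0.02 -0.13]  dp cm final-frame [-0.07 -0.02 -0.13]
```

View pics/a1.png

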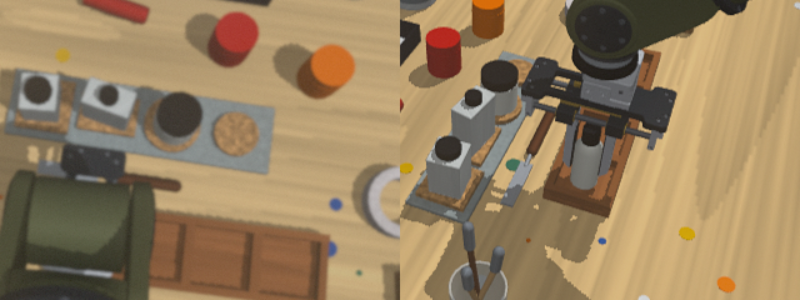

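The force is now +6.8 N up, so the bottle is standing on the floor of the leftmost well, upright in the side view at (590,160). Releasing and lifting.

Call:
{"api": "jog_arm", "payload": {
  "turn": [
    [0,0,0],
    [0,0,0],
    [0,0,0],
    [0,0,0],
    [0,0,0],
    [0,0,0],
    [0,0,0],
    [0,0,0]
  ],
  "dp": [
    [0,0,0],
    [0,0,0],
    [0,0,0],
    [0,0,0],
    [-3,0,0],
    [-5,0,0],
    [-5,0,0],
    [-3,0,0]
  ],
  "gripper": [0.3,0,0,0,0,0,0,0]
}}

```text
clock: 10.38
eef_pos: [466.6, 64.5, 197.0]
eef_rot: [-3.096, 1.568, -3.069]
wrist_force: [0.6, -0.3, -0.1]
finger_gap: 93.8
```

```bash
python3 go.py 630.4 -23 190 1.7
```

```text
t 10.38 pos [466.6  64.5 197. ] gap 93.8 F [ 0.6 -0.3 -0.1] q [ 0.06  0.13  1.74 -0.    1.27  0.03]
jaw now [ 1.     0.027 -0.003]  turn total deg [-0.16 -0.15  0.01]  dp cm now-frame [ 0.66 -9.19 16.14]  dp cm final-frame [ 0.7  -9.23 16.11]
```

Call:
{"api": "jog_arm", "payload": {
  "turn": [
    [0,0,0],
    [0,0,0],
    [0,0,0],
    [0,0,0],
    [0,0,0],
    [0,0,0]
  ],
  "dp": [
    [0.2,-2,3.5],
    [0.2,-3,5.2],
    [0.2,-2.5,4.4],
    [0,-1.7,3],
    [0,0,0],
    [0,0,0]
  ],
  "gripper": [0,0,0,0,0,0]
}}

```text
clock: 11.12
eef_pos: [635.2, -25.3, 193.5]
eef_rot: [0.064, 1.568, 0.092]
wrist_force: [-0.4, -0.0, 0.1]
finger_gap: 93.8
```

```bash
python3 go.py 630.6 -23.3 42 1.7
```

```text
t 11.12 pos [635.2 -25.3 193.5] gap 93.8 F [-0.4 -0.   0.1] q [-0.1   0.5   1.27  0.    1.37 -0.13]
jaw now [1.    0.028 0.003]  turn total deg [-0.09  0.15 -0.01]  dp cm now-frame [15.15  0.21 -0.5 ]  dp cm final-frame [15.15  0.22 -0.45]
```

Call:
{"api": "jog_arm", "payload": {
  "turn": [
    [0,0,0],
    [0,0,0],
    [0,0,0],
    [0,0,0],
    [0,0,0],
    [0,0,0]
  ],
  "dp": [
    [3,0.2,-0.4],
    [4,0,0],
    [4,0,0],
    [3,0,0],
    [1,0,0],
    [0,0,0]
  ],
  "gripper": [0,0,0,0,0,0]
}}

```text
clock: 11.88
eef_pos: [629.1, -19.8, 43.7]
eef_rot: [-0.018, 1.564, 0.014]
wrist_force: [0.6, -0.9, 0.9]
finger_gap: 93.6
```

```bash
python3 go.py 630.6 -23.3 42 1.7
```

```text
t 11.88 pos [629.1 -19.8  43.7] gap 93.6 F [ 0.6 -0.9  0.9] q [-0.09  0.64  1.43  0.    1.07 -0.12]
jaw now [0.999 0.032 0.007]  turn total deg [0.12 0.41 0.01]  dp cm now-frame [ 0.17 -0.36  0.14]  dp cm final-frame [ 0.17 -0.36  0.14]
```

Call:
{"api": "jog_arm", "payload": {
  "turn": [
    [0,0.4,0],
    [0,0,0],
    [0,0,0],
    [0,0,0],
    [0,0,0],
    [0,0,0],
    [0,0,0]
  ],
  "dp": [
    [0.1,-0.3,0.1],
    [0,0,0],
    [0,0,0],
    [0,0,0],
    [0,0,0],
    [0,0,0],
    [0,0,0]
  ],
  "gripper": [0,0.4,0.6,0.6,0.6,0.6,0.6],
  "grip_force": 30
}}

```text
clock: 12.75
eef_pos: [631.8, -22.9, 46.5]
eef_rot: [-0.166, 1.566, -0.134]
wrist_force: [0.8, -0.0, -0.1]
finger_gap: 55.3
```

```bash
python3 go.py 630.6 -23.3 42 1.7
```

```text
t 12.75 pos [631.8 -22.9  46.5] gap 55.3 F [ 0.8 -0.  -0.1] q [-0.09  0.64  1.42 -0.    1.08 -0.13]
jaw now [0.999 0.032 0.005]  turn total deg [0.13 0.29 0.05]  dp cm now-frame [ 0.45 -0.03 -0.12]  dp cm final-frame [ 0.45 -0.03 -0.12]
```

Call:
{"api": "jog_arm", "payload": {
  "turn": [
    [0,0,0],
    [0,0.2,0],
    [0,0,0],
    [0,0,0],
    [0,0,0]
  ],
  "dp": [
    [-1,0,0],
    [-2.5,0,0],
    [-2.5,0,0],
    [-1,0,0],
    [0,0,0]
  ],
  "gripper": [0.6,0.6,0.6,0.6,0.6]
}}

```text
clock: 13.38
eef_pos: [630.6, -22.8, 118.5]
eef_rot: [-2.883, 1.569, -2.851]
wrist_force: [-0.1, 0.3, -2.8]
finger_gap: 55.3
```

```bash
python3 go.py 469.6 -19.5 100 1.7
```

```text
t 13.38 pos [630.6 -22.8 118.5] gap 55.3 F [-0.1  0.3 -2.8] q [-0.09  0.56  1.36 -0.    1.22 -0.13]
jaw now [ 0.999  0.032 -0.001]  turn total deg [ 0.13 -0.08  0.02]  dp cm now-frame [  1.87   0.84 -16.08]  dp cm final-frame [  1.85   0.8  -16.08]
```

Call:
{"api": "jog_arm", "payload": {
  "turn": [
    [0,0,0],
    [0,0,0],
    [0,0,0],
    [0,0,0],
    [0,0,0],
    [0,0,0],
    [0,0,0]
  ],
  "dp": [
    [0,0.2,-2],
    [0.2,0.2,-4],
    [0.3,0.2,-4],
    [0.3,0.1,-3],
    [0.3,0.1,-2.1],
    [0.2,0,-0.8],
    [0,0,0]
  ],
  "gripper": [0.6,0.6,0.6,0.6,0.6,0.6,0.6]
}}

```text
clock: 14.25
eef_pos: [463.9, -19.5, 99.5]
eef_rot: [3.06, 1.561, 3.092]
wrist_force: [0.2, -0.7, -2.8]
finger_gap: 55.8
```

```bash
python3 go.py 469.6 -19.5 60 1.7
```

```text
t 14.25 pos [463.9 -19.5  99.5] gap 55.8 F [ 0.2 -0.7 -2.8] q [-0.12  0.24  1.86 -0.    1.05 -0.15]
jaw now [ 0.999  0.032 -0.01 ]  turn total deg [ 0.12 -0.55 -0.04]  dp cm now-frame [ 3.95 -0.03  0.61]  dp cm final-frame [ 3.95 -0.02  0.57]
```

Call:
{"api": "jog_arm", "payload": {
  "turn": [
    [0,-0.4,0],
    [0,0,0],
    [0,0,0],
    [0,0,0],
    [0,0,0]
  ],
  "dp": [
    [1,0,0.4],
    [2,0,0],
    [1.2,0,0],
    [0.5,0,0],
    [0,0,0]
  ],
  "gripper": [0.6,0.6,0.6,0.6,0.6]
}}

```text
clock: 14.88
eef_pos: [470.5, -19.4, 49.4]
eef_rot: [2.603, 1.569, 2.635]
wrist_force: [0.3, -0.6, -1.2]
finger_gap: 55.2
```

```bash
python3 go.py 469.6 -19.5 38.5 1.7
```

```text
t 14.88 pos [470.5 -19.4  49.4] gap 55.2 F [ 0.3 -0.6 -1.2] q [-0.12  0.33  1.89  0.    0.92 -0.15]
jaw now [ 0.999  0.032 -0.001]  turn total deg [ 0.13 -0.07 -0.04]  dp cm now-frame [ 1.09 -0.01 -0.09]  dp cm final-frame [ 1.09 -0.01 -0.09]
```

Call:
{"api": "jog_arm", "payload": {
  "turn": [
    [0,0,0],
    [0,0,0],
    [0,0,0],
    [0,0,0],
    [0,0,0],
    [0,0,0]
  ],
  "dp": [
    [0.2,0,-0.1],
    [0.2,0,0],
    [0.2,0,0],
    [0.2,0,0],
    [0.2,0,0],
    [0.2,0,0]
  ],
  "gripper": [0.6,0.6,0.6,0.6,0.6,0.6]
}}

```text
clock: 15.62
eef_pos: [470.3, -19.5, 38.3]
eef_rot: [0.393, 1.57, 0.425]
wrist_force: [-13.8, 1.3, 30.8]
finger_gap: 55.5
```

```bash
python3 go.py 469.6 -19.5 38.5 1.7
```

```text
t 15.62 pos [470.3 -19.5  38.3] gap 55.5 F [-13.8   1.3  30.8] q [-0.12  0.35  1.9   0.    0.9  -0.15]
jaw now [0.999 0.032 0.001]  turn total deg [ 0.13  0.06 -0.03]  dp cm now-frame [-0.02 -0.   -0.07]  dp cm final-frame [-0.02 -0.   -0.07]
```

Call:
{"api": "jog_arm", "payload": {
  "turn": [
    [0,0,0],
    [0,0,0],
    [0,0,0],
    [0,0,0],
    [0,0,0],
    [0,0,0],
    [0,0,0]
  ],
  "dp": [
    [0,0,0],
    [0,0,0],
    [0,0,0],
    [0,0,0],
    [-3,0,0],
    [-5,0,0],
    [-4,0,0]
  ],
  "gripper": [0.6,0.5,0.2,0,0,0,0]
}}

```text
clock: 16.5
eef_pos: [469.3, -19.4, 159.5]
eef_rot: [2.8, 1.568, 2.832]
wrist_force: [-0.8, -0.7, 0.2]
finger_gap: 93.6
```

```bash
python3 go.py 633.4 64.7 175 -11.3
```

```text
t 16.5 pos [469.3 -19.4 159.5] gap 93.6 F [-0.8 -0.7  0.2] q [-0.12  0.17  1.79  0.    1.18 -0.15]
jaw now [ 0.999  0.032 -0.003]  turn total deg [13.12 -0.18 -0.04]  dp cm now-frame [-1.59  7.89 16.67]  dp cm final-frame [-1.55 11.47 14.45]
```

Call:
{"api": "jog_arm", "payload": {
  "turn": [
    [6.6,-0.2,0],
    [6.6,0,0],
    [0,0,0],
    [0,0,0],
    [0,0,0],
    [0,0,0],
    [0,0,0],
    [0,0,0]
  ],
  "dp": [
    [-0.8,0,0],
    [-0.8,0,0],
    [0,2.3,2.9],
    [0,3.5,4.4],
    [0,3.5,4.4],
    [0,2.2,2.7],
    [0,0,0],
    [0,0,0]
  ],
  "gripper": [0,0,0,0,0,0,0,0]
}}

```text
clock: 17.5
eef_pos: [640.0, 65.6, 181.0]
eef_rot: [0.177, 1.562, -0.03]
wrist_force: [-0.3, 0.4, -0.7]
finger_gap: 94.0
```

```bash
python3 go.py 633.4 64.7 46 -11.3
python3 - <<'E'
from h import *
c=calibration("wrist");p,d=camera("wrist")
cv2.imwrite("pics/w2.png",p[:,:,::-1])
W=cloud("w",d,c);hsv=cv2.cvtColor(p,cv2.COLOR_RGB2HSV)
for nm,z0,ylo,yhi in(("sq",80,110,190),("obl",94,20,110)):
    m=(d>0)&(abs(W[...,2]-z0)<4)&(W[...,1]>ylo)&(W[...,1]<yhi)&(abs(W[...,0]-632)<60)&(hsv[...,2]>90)
    if m.sum()<100: continue
    z=np.median(W[m][:,2]); g=ray(c,np.argwhere(m)[:,::-1],z)[:,:2].astype(np.float32)
    print(nm,cv2.minAreaRect(g),z,m.sum())
E
```

```text
t 17.5 pos [640.   65.6 181. ] gap 94.0 F [-0.3  0.4 -0.7] q [ 0.05  0.52  1.27 -0.    1.34  0.25]
jaw now [ 0.978 -0.206  0.009]  turn total deg [-0.6   0.52 -0.09]  dp cm now-frame [13.49 -0.25 -0.75]  dp cm final-frame [13.5  -0.22 -0.63]
sq ((631.0270385742188, 148.64141845703125), (45.61486053466797, 45.615684509277344), 4.5024614334106445) 78.92199849545787 2746
obl ((633.5894165039062, 63.47591018676758), (59.267906188964844, 33.22555923461914), 78.59635925292969) 92.95198877724391 3253
```

View pics/w2.png

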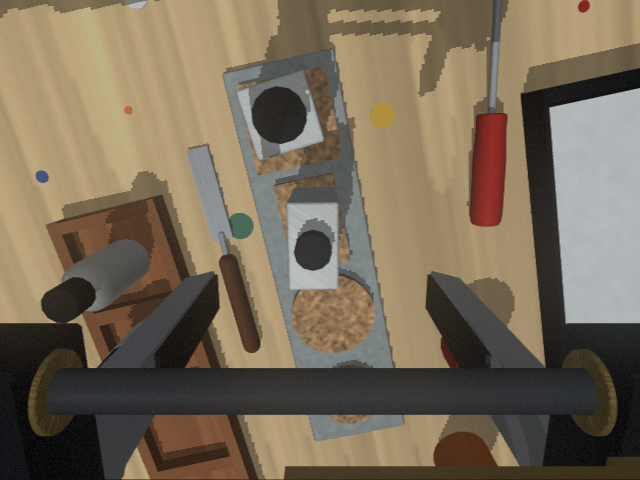

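Wrist view: the oblong tin (312,248) is centred and square between the jaws, at (633.5, 64.4), -11.4°, top at 93. The square tin is at (631, 149), 4.5°. Descending.

Call:
{"api": "jog_arm", "payload": {
  "turn": [
    [-0.5,0.5,0],
    [0,0,0],
    [0,0,0],
    [0,0,0],
    [0,0,0],
    [0,0,0]
  ],
  "dp": [
    [2.5,-0.2,-0.6],
    [4,0,0],
    [4,0,0],
    [2,0,0],
    [0.7,0,0],
    [0,0,0]
  ],
  "gripper": [0,0,0,0,0,0]
}}

```text
clock: 18.3
eef_pos: [631.9, 61.8, 49.9]
eef_rot: [0.47, 1.565, 0.268]
wrist_force: [-0.1, -0.2, -0.0]
finger_gap: 94.2
```

```bash
python3 go.py 633.5 64.4 46 -11.4
```

```text
t 18.3 pos [631.9  61.8  49.9] gap 94.2 F [-0.1 -0.2 -0. ] q [0.04 0.64 1.41 0.   1.09 0.24]
jaw now [ 0.98  -0.201  0.005]  turn total deg [-0.19  0.31 -0.16]  dp cm now-frame [0.39 0.29 0.1 ]  dp cm final-frame [0.39 0.29 0.11]
```

Call:
{"api": "jog_arm", "payload": {
  "turn": [
    [0,0.3,0],
    [0,0,0],
    [0,0,0],
    [0,0,0],
    [0,0,0],
    [0,0,0],
    [0,0,0]
  ],
  "dp": [
    [0.4,0.3,0.1],
    [0,0,0],
    [0,0,0],
    [0,0,0],
    [0,0,0],
    [0,0,0],
    [0,0,0]
  ],
  "gripper": [0,0.5,0.8,0.8,0.8,0.8,0.8],
  "grip_force": 30
}}

```text
clock: 19.18
eef_pos: [634.7, 64.7, 48.7]
eef_rot: [0.768, 1.565, 0.566]
wrist_force: [0.2, -0.4, 0.1]
finger_gap: 37.4
```

```bash
python3 go.py 633.5 64.4 46 -11.4
```

```text
t 19.18 pos [634.7  64.7  48.7] gap 37.4 F [ 0.2 -0.4  0.1] q [0.04 0.65 1.4  0.   1.09 0.24]
jaw now [ 0.98  -0.201  0.004]  turn total deg [-0.18  0.22 -0.22]  dp cm now-frame [ 0.27 -0.05 -0.12]  dp cm final-frame [ 0.27 -0.05 -0.11]
```

Call:
{"api": "jog_arm", "payload": {
  "turn": [
    [0,0,0],
    [0,0,0],
    [0,0,0]
  ],
  "dp": [
    [0,0,0],
    [0,0,0],
    [0,0,0]
  ],
  "gripper": [0.8,0.8,0.8]
}}

```text
clock: 19.55
eef_pos: [634.7, 64.7, 48.7]
eef_rot: [0.791, 1.565, 0.589]
wrist_force: [-0.5, -0.0, -0.0]
finger_gap: 33.5
```

Call:
{"api": "jog_arm", "payload": {
  "turn": [
    [0,0,0],
    [0,0,0],
    [0,0,0],
    [0,0,0],
    [-4,0,0],
    [-6,0,0],
    [-3.2,0,0],
    [0,0,0]
  ],
  "dp": [
    [-1,0,0],
    [-2.5,0,0],
    [-3,0,0],
    [-2,0,0],
    [0,0,0],
    [0,0,0],
    [0,0,0],
    [0,0,0]
  ],
  "gripper": [0.8,0.8,0.8,0.8,0.8,0.8,0.8,0.8]
}}

```text
clock: 20.55
eef_pos: [634.0, 64.4, 140.0]
eef_rot: [0.489, 1.565, 0.523]
wrist_force: [-0.2, -0.2, -2.0]
finger_gap: 33.7
```

```bash
python3 go.py 472 -103.5 125 1.7
```

```text
t 20.55 pos [634.   64.4 140. ] gap 33.7 F [-0.2 -0.2 -2. ] q [0.04 0.55 1.33 0.   1.26 0.01]
jaw now [0.999 0.035 0.005]  turn total deg [ 0.28  0.3  -0.16]  dp cm now-frame [  1.37 -16.22 -16.78]  dp cm final-frame [  1.5  -16.3  -16.69]
```

Call:
{"api": "jog_arm", "payload": {
  "turn": [
    [0,0.2,0],
    [0,0,0],
    [0,0,0],
    [0,0,0],
    [0,0,0],
    [0,0,0],
    [0,0,0]
  ],
  "dp": [
    [0,-2,-2],
    [0.2,-3.3,-3.3],
    [0.2,-3.3,-3.3],
    [0.2,-3.3,-3.3],
    [0.2,-2.6,-2.8],
    [0,-1.6,-1.8],
    [0,0,0]
  ],
  "gripper": [0.8,0.8,0.8,0.8,0.8,0.8,0.8]
}}

```text
clock: 21.42
eef_pos: [469.1, -106.1, 132.7]
eef_rot: [0.475, 1.566, 0.499]
wrist_force: [0.7, -0.3, -2.3]
finger_gap: 33.9
```

```bash
python3 go.py 472 -103.5 60 1.7
```

```text
t 21.43 pos [ 469.1 -106.1  132.7] gap 33.9 F [ 0.7 -0.3 -2.3] q [-0.3   0.22  1.8   0.    1.12 -0.33]
jaw now [1.    0.024 0.004]  turn total deg [-0.34  0.23 -0.12]  dp cm now-frame [7.27 0.24 0.26]  dp cm final-frame [7.27 0.25 0.29]
```

Placing target: TCP z ≈ 8 + 32.7 = 40.7.

Call:
{"api": "jog_arm", "payload": {
  "turn": [
    [-0.3,0.2,0],
    [0,0,0],
    [0,0,0],
    [0,0,0],
    [0,0,0],
    [0,0,0]
  ],
  "dp": [
    [1,0.2,0.2],
    [2.2,0,0],
    [2.5,0,0],
    [1.5,0,0],
    [0.5,0,0],
    [0,0,0]
  ],
  "gripper": [0.8,0.8,0.8,0.8,0.8,0.8]
}}

```text
clock: 22.18
eef_pos: [474.2, -100.8, 52.1]
eef_rot: [1.141, 1.568, 1.172]
wrist_force: [-0.2, -0.0, -2.7]
finger_gap: 33.6
```

```bash
python3 go.py 472 -103.5 40.7 1.7
```

```text
t 22.18 pos [ 474.2 -100.8   52.1] gap 33.6 F [-0.2 -0.  -2.7] q [-0.29  0.35  1.85  0.    0.94 -0.32]
jaw now [1.    0.031 0.001]  turn total deg [ 0.06  0.06 -0.12]  dp cm now-frame [ 1.14 -0.26 -0.23]  dp cm final-frame [ 1.14 -0.26 -0.23]
```

Call:
{"api": "jog_arm", "payload": {
  "turn": [
    [0,0,0],
    [0,0,0],
    [0,0,0],
    [0,0,0],
    [0,0,0],
    [0,0,0]
  ],
  "dp": [
    [0.2,-0.2,-0.2],
    [0.2,0,0],
    [0.2,0,0],
    [0.2,0,0],
    [0.2,0,0],
    [0,0,0]
  ],
  "gripper": [0.8,0.8,0.8,0.8,0.8,0.8]
}}

```text
clock: 22.92
eef_pos: [473.1, -103.3, 43.1]
eef_rot: [0.32, 1.567, 0.351]
wrist_force: [-0.1, -0.4, -2.0]
finger_gap: 33.5
```

```bash
python3 go.py 472 -103.5 40.7 1.7
```

```text
t 22.93 pos [ 473.1 -103.3   43.1] gap 33.5 F [-0.1 -0.4 -2. ] q [-0.29  0.36  1.86  0.    0.92 -0.32]
jaw now [1.    0.031 0.004]  turn total deg [ 0.05  0.22 -0.07]  dp cm now-frame [ 0.24 -0.02 -0.11]  dp cm final-frame [ 0.24 -0.02 -0.11]
```

Call:
{"api": "jog_arm", "payload": {
  "turn": [
    [0,0,0],
    [0,0,0],
    [0,0,0]
  ],
  "dp": [
    [0.2,0,-0.1],
    [0.2,0,0],
    [0.2,0,0]
  ],
  "gripper": [0.8,0.8,0.8]
}}

```text
clock: 23.3
eef_pos: [472.2, -103.6, 40.5]
eef_rot: [0.216, 1.567, 0.247]
wrist_force: [-16.2, 5.2, 41.0]
finger_gap: 34.0
```

Call:
{"api": "jog_arm", "payload": {
  "turn": [
    [0,0,0],
    [0,0,0],
    [0,0,0],
    [0,0,0],
    [0,0,0],
    [0,0,0],
    [0,0,0],
    [0,0,0]
  ],
  "dp": [
    [0,0,0],
    [0,0,0],
    [0,0,0],
    [0,0,0],
    [-3,0,0],
    [-5,0,0],
    [-4,0,0],
    [-1,0,0]
  ],
  "gripper": [0.8,0.6,0.2,0,0,0,0,0]
}}

```text
clock: 24.3
eef_pos: [471.2, -103.6, 173.2]
eef_rot: [0.736, 1.569, 0.767]
wrist_force: [-0.0, -0.5, -0.6]
finger_gap: 92.5
```

```bash
python3 go.py 630.9 149.5 175 4.7
```

```text
t 24.3 pos [ 471.2 -103.6  173.2] gap 92.5 F [-0.  -0.5 -0.6] q [-0.29  0.18  1.75  0.    1.21 -0.32]
jaw now [1.    0.031 0.002]  turn total deg [-2.93  0.09 -0.08]  dp cm now-frame [-0.12 24.8  16.74]  dp cm final-frame [-0.18 23.91 17.99]
```

Call:
{"api": "jog_arm", "payload": {
  "turn": [
    [-2.9,0,0],
    [0,0,0],
    [0,0,0],
    [0,0,0],
    [0,0,0],
    [0,0,0],
    [0,0,0],
    [0,0,0]
  ],
  "dp": [
    [0,0,0],
    [0,3,2.3],
    [0,4.9,3.7],
    [0,4.9,3.7],
    [0,4.8,3.6],
    [0,4,3],
    [0,2.2,1.6],
    [0,0,0]
  ],
  "gripper": [0,0,0,0,0,0,0,0]
}}

```text
clock: 25.3
eef_pos: [632.5, 156.0, 162.8]
eef_rot: [3.069, 1.562, -3.133]
wrist_force: [0.1, -0.8, -0.8]
finger_gap: 93.8
```

```bash
python3 go.py 630.9 149.5 42 4.7
```

```text
t 25.3 pos [632.5 156.  162.8] gap 93.8 F [ 0.1 -0.8 -0.8] q [0.18 0.57 1.24 0.   1.34 0.1 ]
jaw now [ 0.997  0.081 -0.009]  turn total deg [-0.07 -0.52 -0.04]  dp cm now-frame [12.08 -0.64 -0.1 ]  dp cm final-frame [12.08 -0.63 -0.21]
```

Call:
{"api": "jog_arm", "payload": {
  "turn": [
    [0,-0.5,0],
    [0,0,0],
    [0,0,0],
    [0,0,0],
    [0,0,0],
    [0,0,0]
  ],
  "dp": [
    [2,-0.5,-0.2],
    [3.5,0,0],
    [3.5,0,0],
    [2,0,0],
    [0.8,0,0],
    [0,0,0]
  ],
  "gripper": [0,0,0,0,0,0]
}}

```text
clock: 26.05
eef_pos: [627.2, 145.4, 37.4]
eef_rot: [-3.047, 1.565, -2.97]
wrist_force: [1.2, -0.3, -0.4]
finger_gap: 93.4
```

```bash
python3 go.py 630.9 149.5 42 4.7
```

```text
t 26.05 pos [627.2 145.4  37.4] gap 93.4 F [ 1.2 -0.3 -0.4] q [ 0.17  0.68  1.37 -0.    1.1   0.09]
jaw now [ 0.997  0.077 -0.006]  turn total deg [-0.26 -0.32  0.03]  dp cm now-frame [-0.46  0.38  0.4 ]  dp cm final-frame [-0.46  0.38  0.4 ]
```

Call:
{"api": "jog_arm", "payload": {
  "turn": [
    [-0.2,-0.3,0],
    [0,0,0],
    [0,0,0]
  ],
  "dp": [
    [-0.6,0.4,0.4],
    [0,0,0],
    [0,0,0]
  ],
  "gripper": [0,0,0]
}}

```text
clock: 26.42
eef_pos: [632.2, 150.0, 46.3]
eef_rot: [-0.05, 1.567, 0.031]
wrist_force: [-0.2, -0.1, -0.2]
finger_gap: 93.7
```

```bash
python3 go.py 630.9 149.5 42 4.7
```

```text
t 26.43 pos [632.2 150.   46.3] gap 93.7 F [-0.2 -0.1 -0.2] q [ 0.18  0.67  1.36 -0.    1.11  0.1 ]
jaw now [0.997 0.081 0.004]  turn total deg [-0.04  0.21  0.01]  dp cm now-frame [ 0.43 -0.03 -0.14]  dp cm final-frame [ 0.43 -0.03 -0.13]
```

Call:
{"api": "jog_arm", "payload": {
  "turn": [
    [0,0.2,0],
    [0,0,0],
    [0,0,0],
    [0,0,0],
    [0,0,0],
    [0,0,0],
    [0,0,0],
    [0,0,0]
  ],
  "dp": [
    [0.4,0,-0.1],
    [0,0,0],
    [0,0,0],
    [0,0,0],
    [0,0,0],
    [0,0,0],
    [0,0,0],
    [0,0,0]
  ],
  "gripper": [0,0.4,0.7,0.7,0.7,0.7,0.7,0.7],
  "grip_force": 30
}}

```text
clock: 27.42
eef_pos: [631.1, 149.9, 42.2]
eef_rot: [-1.24, 1.571, -1.159]
wrist_force: [-0.5, -0.7, 0.6]
finger_gap: 46.1
```

```bash
python3 go.py 630.9 149.5 42 4.7
```

```text
t 27.43 pos [631.1 149.9  42.2] gap 46.1 F [-0.5 -0.7  0.6] q [ 0.18  0.68  1.36 -0.    1.1   0.1 ]
jaw now [0.997 0.081 0.   ]  turn total deg [-0.04  0.    0.01]  dp cm now-frame [ 0.02 -0.04 -0.03]  dp cm final-frame [ 0.02 -0.04 -0.03]
```

Call:
{"api": "jog_arm", "payload": {
  "turn": [
    [0,0,0],
    [0,0,0],
    [0,0,0],
    [0,0,0],
    [1.5,0,0],
    [1.5,0,0],
    [0,0,0]
  ],
  "dp": [
    [-1,0,0],
    [-2.5,0,0],
    [-3,0,0],
    [-3,0,0],
    [-1,0,0],
    [0,0,0],
    [0,0,0]
  ],
  "gripper": [0.7,0.7,0.7,0.7,0.7,0.7,0.7]
}}

```text
clock: 28.3
eef_pos: [629.8, 149.7, 149.3]
eef_rot: [-2.956, 1.566, -2.931]
wrist_force: [-1.2, -0.1, -3.5]
finger_gap: 45.6
```

```bash
python3 go.py 474.5 -187.4 140 1.7
```

```text
t 28.3 pos [629.8 149.7 149.3] gap 45.6 F [-1.2 -0.1 -3.5] q [ 0.18  0.57  1.28 -0.    1.3   0.15]
jaw now [ 1.     0.025 -0.004]  turn total deg [-0.27 -0.26  0.05]  dp cm now-frame [  1.03 -33.31 -16.35]  dp cm final-frame [  0.93 -33.23 -16.52]
```

Call:
{"api": "jog_arm", "payload": {
  "turn": [
    [-0.2,-0.2,0],
    [0,0,0],
    [0,0,0],
    [0,0,0],
    [0,0,0],
    [0,0,0],
    [0,0,0],
    [0,0,0]
  ],
  "dp": [
    [0,-2.4,-1.2],
    [0,-4,-2],
    [0,-5,-2.5],
    [0,-5,-2.5],
    [0,-5,-2.5],
    [0,-4.5,-2.3],
    [0,-3.5,-1.7],
    [0,-2,-1]
  ],
  "gripper": [0.7,0.7,0.7,0.7,0.7,0.7,0.7,0.7]
}}

```text
clock: 29.3
eef_pos: [473.6, -176.4, 141.0]
eef_rot: [3.064, 1.557, 3.095]
wrist_force: [0.4, 1.1, -3.6]
finger_gap: 46.2
```

```bash
python3 go.py 474.5 -187.4 140 1.7
```

```text
t 29.3 pos [ 473.6 -176.4  141. ] gap 46.2 F [ 0.4  1.1 -3.6] q [-0.43  0.27  1.71 -0.01  1.17 -0.46]
jaw now [ 0.999  0.031 -0.014]  turn total deg [ 0.1  -0.79 -0.06]  dp cm now-frame [ 0.1  -1.11  0.05]  dp cm final-frame [ 0.1  -1.11  0.05]
```

Call:
{"api": "jog_arm", "payload": {
  "turn": [
    [0,-0.7,0],
    [0,0,0],
    [0,0,0]
  ],
  "dp": [
    [0,-0.8,0],
    [0,0,0],
    [0,0,0]
  ],
  "gripper": [0.7,0.7,0.7]
}}

```text
clock: 29.68
eef_pos: [473.5, -184.3, 139.4]
eef_rot: [2.434, 1.567, 2.465]
wrist_force: [-0.5, 0.1, -3.1]
finger_gap: 45.8
```

```bash
python3 go.py 474.5 -187.4 55 1.7
```

```text
t 29.68 pos [ 473.5 -184.3  139.4] gap 45.8 F [-0.5  0.1 -3.1] q [-0.44  0.28  1.71  0.    1.16 -0.47]
jaw now [ 1.     0.03  -0.003]  turn total deg [ 0.03 -0.17 -0.15]  dp cm now-frame [ 8.44 -0.33  0.12]  dp cm final-frame [ 8.44 -0.31  0.09]
```

Call:
{"api": "jog_arm", "payload": {
  "turn": [
    [0,0,0],
    [0,0,0],
    [0,0,0],
    [0,0,0],
    [0,0,0],
    [0,0,0]
  ],
  "dp": [
    [1.2,-0.3,0.1],
    [2.5,0,0],
    [2.5,0,0],
    [1.6,0,0],
    [0.6,0,0],
    [0,0,0]
  ],
  "gripper": [0.7,0.7,0.7,0.7,0.7,0.7]
}}

```text
clock: 30.42
eef_pos: [475.5, -185.0, 50.5]
eef_rot: [2.442, 1.566, 2.476]
wrist_force: [0.7, 0.0, -2.6]
finger_gap: 45.8
```

```bash
python3 go.py 474.5 -187.4 34.5 1.7
```

```text
t 30.43 pos [ 475.5 -185.    50.5] gap 45.8 F [ 0.7  0.  -2.6] q [-0.44  0.4   1.78  0.    0.96 -0.48]
jaw now [ 0.999  0.034 -0.003]  turn total deg [ 0.25 -0.2  -0.17]  dp cm now-frame [ 1.6  -0.24 -0.1 ]  dp cm final-frame [ 1.6  -0.24 -0.11]
```

Call:
{"api": "jog_arm", "payload": {
  "turn": [
    [0,0,0],
    [0,0,0],
    [0,0,0],
    [0,0,0],
    [0,0,0],
    [0,0,0]
  ],
  "dp": [
    [0.3,-0.2,-0.1],
    [0.3,0,0],
    [0.3,0,0],
    [0.2,0,0],
    [0.1,0,0],
    [0,0,0]
  ],
  "gripper": [0.7,0.7,0.7,0.7,0.7,0.7]
}}

```text
clock: 31.18
eef_pos: [475.4, -187.6, 39.4]
eef_rot: [1.99, 1.569, 2.024]
wrist_force: [0.4, 0.2, -3.6]
finger_gap: 46.0
```

```bash
python3 go.py 474.5 -187.4 34.5 1.7
```

```text
t 31.18 pos [ 475.4 -187.6   39.4] gap 46.0 F [ 0.4  0.2 -3.6] q [-0.45  0.42  1.78  0.    0.94 -0.48]
jaw now [ 0.999  0.034 -0.001]  turn total deg [ 0.25 -0.04 -0.08]  dp cm now-frame [ 0.49  0.02 -0.09]  dp cm final-frame [ 0.49  0.02 -0.09]
```

Call:
{"api": "jog_arm", "payload": {
  "turn": [
    [0,0,0],
    [0,0,0],
    [0,0,0],
    [0,0,0]
  ],
  "dp": [
    [0.2,0,-0.1],
    [0.1,0,0],
    [0.1,0,0],
    [0,0,0]
  ],
  "gripper": [0.7,0.7,0.7,0.7]
}}

```text
clock: 31.68
eef_pos: [474.4, -187.7, 35.2]
eef_rot: [1.976, 1.569, 2.01]
wrist_force: [-0.4, 0.2, -2.5]
finger_gap: 45.6
```

Call:
{"api": "jog_arm", "payload": {
  "turn": [
    [0,0,0],
    [0,0,0]
  ],
  "dp": [
    [0.1,0,0],
    [0.1,0,0]
  ],
  "gripper": [0.7,0.7]
}}

```text
clock: 31.92
eef_pos: [474.5, -187.7, 34.1]
eef_rot: [1.955, 1.569, 1.989]
wrist_force: [-9.6, 4.0, 22.3]
finger_gap: 45.6
```

Floor contact at 22 N. Releasing, lifting, then backing off to the right to clear the view.

Call:
{"api": "jog_arm", "payload": {
  "turn": [
    [0,0,0],
    [0,0,0],
    [0,0,0],
    [0,0,0],
    [0,0,0],
    [0,0,0],
    [0,0,0],
    [0,0,0]
  ],
  "dp": [
    [0,0,0],
    [0,0,0],
    [0,0,0],
    [0,0,0],
    [-3,0,0],
    [-5,0,0],
    [-5,0,0],
    [-3,0,0]
  ],
  "gripper": [0.7,0.5,0.2,0,0,0,0,0]
}}

```text
clock: 32.92
eef_pos: [473.8, -187.6, 197.1]
eef_rot: [2.458, 1.566, 2.492]
wrist_force: [0.4, -0.1, -1.1]
finger_gap: 93.7
```

Call:
{"api": "jog_arm", "payload": {
  "turn": [
    [0,0,0],
    [0,0,0],
    [0,0,0],
    [0,0,0],
    [0,0,0],
    [0,0,0],
    [0,0,0],
    [0,0,0]
  ],
  "dp": [
    [0,-3,-1],
    [0,-4,-1.5],
    [0,-4,-1.5],
    [0,-4,-1.5],
    [0,-4,-1.5],
    [0,-4,-1.5],
    [0,-3,-1],
    [0,0,0]
  ],
  "gripper": [0,0,0,0,0,0,0,0]
}}

```text
clock: 33.92
eef_pos: [385.9, -459.1, 199.9]
eef_rot: [-0.106, 1.569, -0.07]
wrist_force: [-0.1, -0.5, 0.7]
finger_gap: 94.1
```

Run:
```python
from h import *
o=[]
C=np.array([470.8,-61.5]);t=np.radians(1.7);R=np.array([[np.cos(t),np.sin(t)],[-np.sin(t),np.cos(t)]])
for n in("top","side"):
    p,d=camera(n);c=calibration(n);W=cloud(n,d,c);hsv=cv2.cvtColor(p,cv2.COLOR_RGB2HSV)
    reg=(abs(W[...,0]-470)<50)&(abs(W[...,1]+61)<180)&(d>0)
    m=(hsv[...,2]<75)&reg&(W[...,2]>58)
    k,l,st,ce=cv2.connectedComponentsWithStats(m.astype(np.uint8))
    for i in range(1,k):
        if st[i,4]<40: continue
        mm=l==i; zt=np.percentile(W[mm][:,2],85); mm&=W[...,2]>zt-4
        (x,y),r=cv2.minEnclosingCircle(ray(c,np.argwhere(mm)[:,::-1],zt)[:,:2].astype(np.float32))
        print(n,np.round(ce[i]),"top",round(zt,1),"rack xy",np.round(R@(np.array([x,y])-C),1),"r",round(r,1))
    # brush jar: compare with start, pixels changed
    f=np.load(n+"0.npz")["p"]; b=(slice(215,300),slice(100,190)) if n=="top" else (slice(300,410),slice(265,340))
    print(n,"brush diff>40:",(np.abs(p[b].astype(int)-f[b]).max(-1)>40).sum())
    o.append(p[100:400,80:400+160,::-1][:, :460] if n=="top" else p[100:420,230:560,::-1])
h=300
o=[cv2.resize(q,None,fx=h/q.shape[0],fy=h/q.shape[0]) for q in o]
cv2.imwrite("pics/fin.png",np.hstack(o)); print(np.hstack(o).shape)
s=manip.read_state();print(s["clock"],s["eef_pos"])
```

```text
top [308. 318.] top 109.7 rack xy [  1.3 125. ] r 10.7
top [366. 328.] top 71.8 rack xy [ 0.6 41.6] r 27.2
top [427. 335.] top 99.9 rack xy [ -0.3 -42.2] r 11.5
top [482. 343.] top 85.9 rack xy [  -0.3 -124.8] r 16.3
top brush diff>40: 859
side [426. 158.] top 85.3 rack xy [   0.5 -122.9] r 17.5
side [417. 178.] top 99.2 rack xy [  0.5 -40.6] r 13.3
side [401. 223.] top 105.2 rack xy [  2.5 124.3] r 15.3
side brush diff>40: 544
(300, 769, 3)
34.025 [ 386.83388989 -457.45051589  200.13740504]
```

View pics/fin.png

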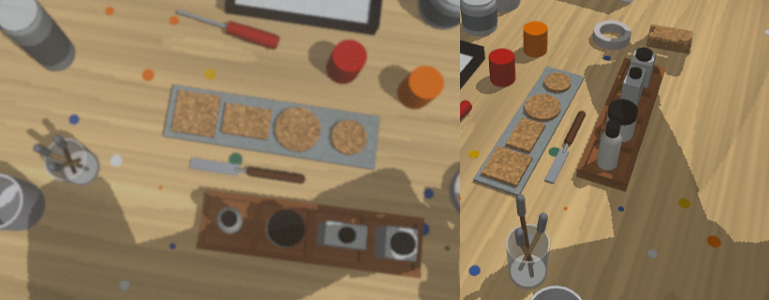

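The picture shows all four coasters empty. The rack holds, left to right, bottle (228,215), jar (285,228), oblong tin (345,235) and square tin (402,243), all upright. The colour difference at the brush jar (70,160) looks like a shadow change, so I'll check it by depth and then hand in.

Run:
```python
from h import *
from cell import order
for n,b in(("top",(slice(225,290),slice(110,185))),("side",(slice(300,410),slice(270,335)))):
    p,d=camera(n);f=np.load(n+"0.npz"); c=calibration(n)
    out=[]
    for dd in(f["d"],d):
        W=cloud(n,dd,c)[b]; m=W[...,2]>40; out.append((m.sum(),np.round(np.median(W[m],0),1)))
    print(n,out)
order.sign_off()
```

```text
top [(np.int64(1490), array([516.2, 310.5,  84.2])), (np.int64(1489), array([516.3, 310.2,  84.1]))]
side [(np.int64(2427), array([514.7, 317.5,  82.6])), (np.int64(2426), array([514.6, 317.5,  82.7]))]
the job is handed in; nothing more can be done
```

I put the four pots into the rack in reverse order and handed the job in at about 34 s. From left to right they now stand bottle, jar, oblong tin, square tin. The row on the coasters was square tin, oblong tin, jar, bottle.

**Position:** The last top view puts every pot within about 1.5 mm of its well centre along both rack axes. The side view agrees within about 3 mm for three pots. It gave no separate reading for the jar, which stood partly hidden behind the bottle, so the jar's place rests on the top view alone.

**Height:** The pot tops read about 2 mm above what pots standing on the well floors should, all by the same amount, which fits the camera bias. The bottle's top read 105 in the side view against 110 in the top view; its mask there had likely merged with the jar behind it.

**Set-down force:** The wrist readings at contact were about 7, 31, 41 and 22 N (bottle, jar, oblong tin, square tin), all under the 80 N limit. The oblong tin went down harder than I meant.

**Brush jar:** A colour comparison flagged changed pixels there, probably from shadow. Depth shows it unmoved, within 0.3 mm in both views.

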